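# Refit the snap ring on the microscope's specimen turntable

### The job

The specimen turntable's sprung plate has come loose: pinch the snap ring by its two eyes so that it spreads, bring it down over the spindle head and press the plate gently down with it to its stop. Then let the ring contract into the groove under the head, so that it holds the plate down, and leave it flat and centred; do not press hard, and leave the other things where they are.

Things in the scene. Friction and masses are not known exactly. Their poses are not given: they have to be found in the camera images.
- ring: Loose steel snap ring, about 80 g, flat on the bench, eyes up. Origin: on its axis at its underside, z up. Band 4 mm thick, two half-arcs (to its +y and -y), about 27 mm inside, 45 mm outside; a back strap (to x = +30 mm, up to z = 8.5 mm); two crossed tails (to x = -32 mm) that rise to the eyes. Over its middle z = 0 to 28 mm is open for the spindle head.
- ring_eyes (a point): Where to pinch: midway between the two eyes, on the ring's axis, 42 mm above its underside; axes as the ring's. Each eye is an upright flat plate with a 12 mm square window, square to the ring's y, from x = -21 to +12 mm, z = 28 to 56 mm above the underside, 3.5 mm thick; outer faces 36 mm apart relaxed. Pinch them together along y.
- ring_left (a joint): How far each half-arc has moved out, m. The tails cross, so pinching the eyes moves both halves out evenly; the centre stays. 0 relaxed (6 N on each eye), 0.0085 fully spread at a hard stop (14 N; eyes 19 mm apart outside; a firm 30 to 60 N grip is safe). About 0.0005 when contracted in the groove, about 0.0045 if wrongly closed on the head.
- stage: Fixed specimen turntable. Origin: on its upright axis at bench level. White round base 120 mm wide, 16 mm tall; above it a sprung aluminium plate, 112 mm wide, 8 mm thick, with a 39 mm hole round the steel spindle. The spindle was set by hand: it stands, with its head, groove, plate and stop, up to 6 mm higher or lower than the nominal heights given here, to be found by feel. Any ring yaw about the axis will do.
- head (a point): Nominal centre of the underside of the spindle's head, 51 mm above the bench on the stage's axis (the true one up to 6 mm higher or lower). Head 36 mm wide, straight for 3.5 mm, then a 6 mm cone to a 24 mm top. Below it is the groove, a 28 mm shaft. The fully spread ring clears the head by 3 mm along the ring's x and 2.5 mm along its y; relaxed it does not pass.
- press (a joint): How far the sprung plate is pressed down, m: 0 up (plate top nominally 53 mm above the bench), 0.008 at the stop (45 mm). Spring 3 N at 0, rising evenly to 8 N at the stop, then rigid; the turntable takes at most 22 N from the spread ring. At the stop the 4 mm band has about 2 mm of room under the head. With the ring properly in the groove the plate springs back to about 0.006 and stays.
- vial: Bystander: small amber vial, 24 mm wide, 45 mm tall, standing between the work places. Origin: centre of its underside.
- spacer: Bystander: plain aluminium spacer ring without eyes or tails, 42 mm wide, 4 mm thick: not the snap ring. Origin: centre of its underside.
- dish: Bystander: covered flat dish, 90 mm wide, 14 mm tall. Origin: centre of its underside.
- slidebox: Bystander: grey slide box, 85 x 60 x 32 mm. Origin: centre of its underside.
- driver: Bystander: screwdriver, 160 mm long. Origin: centre of its underside.
- jar: Bystander: glass jar, 52 mm wide, 70 mm tall. Origin: centre of its underside.
- pen: Bystander: black pen, 130 mm long, 10 mm thick. Origin: centre of its underside.

How it is judged:
By the outcome, as a careful person would: the job done as asked, in the order asked, and still so for the second after the job is handed in, with the robot touching nothing.
It also fails if it takes over 61 s, if anything falls off the work surface, if the arm or the gripper's body presses on something with over 40 N, if the wrist force passes 120 N, or if a joint passes its speed limit or range.

### The arm

A 7-joint arm with a two-finger parallel gripper is mounted at the origin on the work surface. World frame = base frame: x ahead of the robot, y to its left, z up, the work surface at z = 0. Lengths are in m, angles in rad, forces in N, time in s.
With the tool pointing down it reaches from about 0.35 to 0.9 m from the base axis. Payload 8.1 kg.
Tool frame: the origin (TCP) lies at the centre of the arm's flange, where the gripper is bolted on; the fingertips stand 178 mm ahead of it and the grasp point (between the pads) lies 159 mm ahead of it; z points along the fingers, y is the direction in which the jaws open and shut (so a half turn about z gives the same grasp; the last joint's range is limited). The gripper opens to 92 mm and grips with 3 to 60 N. Pads are 19 mm wide; open, the fingers measure 130 mm over their backs; the gripper's body (75 mm by 190 mm) begins 47 mm behind the grasp point.
Start: joints at [1.022, 0.434, 0.025, 1.573, -0.012, 1.134, -0.075], TCP at [0.269, -0.564, 0.405] pointing down, gripper open.
Joint ranges: [-2.62, 2.62], [-0.44, 2.09], [-1.27, 1.32], [0.08, 2.57], [-1.32, 4.46], [0.12, 2], [-2.74, 2.74]. Speed limits (rad/s): [2.22, 2.22, 3.01, 3.01, 3.14, 3.14, 3.14].

### API

Orientations are given as a rotation vector (axis times angle).
In Python, from cell import arm, get_image, camera_model gives the robot as it stands. The module is installed in compiled form; this text tells all that it offers.
- The arm moves only by the shell command python3 -m pendant 'ROWS' [FORCE]. ROWS is JSON, a list that holds one entry, the list of rows, each a list of 7 numbers: the shift along the tool's x, y, z in mm, then the turn, a rotation vector about the tool's x, y, z in rad, then the closure, from -1 (fully open) to 1 (shut). In form: [[[x, y, z, rx, ry, rz, hand], ...]]. A call has 1 to 20 rows; each row is the pose to reach, as a shift and turn from the pose commanded when the call began, along the tool's axes at that moment; what a row does not reach only later rows make up. A row lasts 1/8 s, in which the tool goes at most 62.5 mm and 10.7 degrees, less where a joint would pass 70% of its speed; a pose out of reach is approached as far as the arm can. A call with a gripper value outside its range is refused whole. The fingers move at their own pace and stop on an object; FORCE is the grip in N (left out, the last holds). Time passes only in rows, so rows that repeat a pose let the fingers close. It gives the time, the measured TCP pose, the force and the opening at its end, in the units of the state.
- arm.observe(): the state, without advancing time (a new reading comes with each control period).
- get_image(name): name is "side" or "top"; returns the picture (400x640x3 uint8, red, green, blue); there is no depth.
- camera_model(name): a dict with "fx", "fy", "cx", "cy" (pixels), "position" and "orientation" of the camera in the world. Camera axes: x right, y down, z forward; pixel columns grow to the right and rows downward; lengths in m; the calibration is good to about 2 mm. A picture is of the moment at which its call begins. camera_model takes no time and is no camera call.
- arm.sign_off(): hands the job in, once; it reports no verdict.
The state is a dict: "clock": time; "joints": joint angles; "dq": joint speeds; "joint_efforts": joint torques, N m; "position": TCP position; "ee_rot": TCP orientation; "force": force on the tool from outside, world axes, zero at the start; "ft_torque": the same for the moment, N m; "width": opening from 0.0 (shut) to 1.0 (fully open).
Only numpy, scipy, OpenCV 4.12 (cv2) and the standard library are available. Lean on these libraries where they do the work, as an engineer would, in place of code of your own. Each camera call takes 0.05 s, during which the arm holds its last target.

## Working session

There is one attempt and no reset: what is moved stays moved. The work goes in short steps, Python scripts to look and compute and a shell command to move; the robot and the scene stay as the last step left them, time stands still between calls to the robot, and variables do not carry over. Pictures are saved under pics/ and viewed, and the job is handed in when it is done.

```bash
mkdir -p pics; ls
python3 - <<'E'
from cell import arm,get_image,camera_model
import cv2
for n in("side","top"):
    m=camera_model(n);print(n,m)
    cv2.imwrite(f"pics/{n}0.png",get_image(n)[:,:,::-1])
print(arm.observe())
E
```

```text
pics
side {'fx': 399.43872418331347, 'fy': 399.43872418331347, 'cx': 316.95293992014734, 'cy': 196.2873233509893, 'position': array([0.21277469, 0.69750092, 0.53370812]), 'orientation': array([-0.63461092,  2.46810875, -1.4127964 ])}
top {'fx': 489.31579129233506, 'fy': 489.31579129233506, 'cx': 320.4266678396237, 'cy': 204.66585443143904, 'position': array([0.37223022, 0.00336222, 1.26859455]), 'orientation': array([-2.10904542,  2.15100675, -0.21869939])}
{'clock': 0.1, 'joints': array([ 1.02239812,  0.43515408,  0.02497981,  1.57401046, -0.01160558,
        1.13396495, -0.07511063]), 'dq': array([ 4.34263251e-04, -1.86618757e-03, -1.96212137e-05, -3.16390655e-03,
        3.21547744e-04,  8.27957326e-04,  2.50344117e-04]), 'joint_efforts': array([ 3.15703510e-03, -6.69131112e+01,  9.88048576e-01, -3.15149581e+01,
       -6.05337135e-02,  3.73395940e-02,  3.48392155e-05]), 'position': array([ 0.26936996, -0.56374737,  0.40402117]), 'ee_rot': array([-3.06261078e+00, -6.94046329e-01,  6.72143209e-04]), 'force': array([0.6682462 , 0.18615465, 0.10732027]), 'ft_torque': array([ 0.03190872, -0.01543343,  0.0109069 ]), 'width': 0.994792092200788}
```

View pics/top0.png

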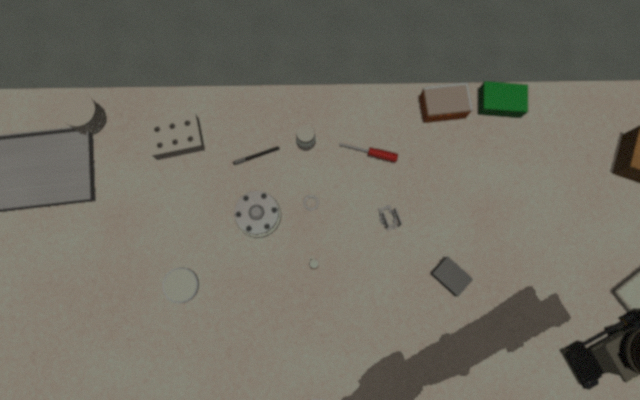

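View pics/side0.png

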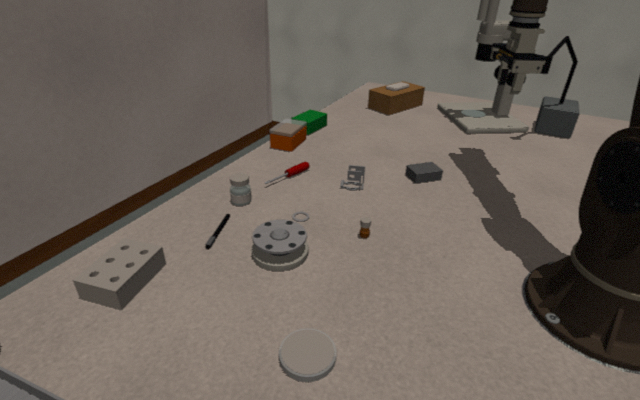

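```bash
cat > h.py <<'E'
import numpy as np,cv2
from cell import arm,get_image,camera_model
from scipy.spatial.transform import Rotation as R
def proj(n,P):
    m=camera_model(n);Rm=R.from_rotvec(m["orientation"]).as_matrix()
    c=(np.atleast_2d(P)-m["position"])@Rm
    return np.c_[m["fx"]*c[:,0]/c[:,2]+m["cx"],m["fy"]*c[:,1]/c[:,2]+m["cy"]]
def back(n,uv,z):
    m=camera_model(n);Rm=R.from_rotvec(m["orientation"]).as_matrix()
    uv=np.atleast_2d(uv).astype(float)
    d=np.c_[(uv[:,0]-m["cx"])/m["fx"],(uv[:,1]-m["cy"])/m["fy"],np.ones(len(uv))]@Rm.T
    return m["position"]+d*((z-m["position"][2])/d[:,2])[:,None]
def crop(im,u,v,w,h,s,f):
    c=im[v:v+h,u:u+w]
    cv2.imwrite(f,cv2.resize(c,None,fx=s,fy=s,interpolation=cv2.INTER_CUBIC))
E
python3 - <<'E'
from h import *
t=cv2.imread("pics/top0.png");s=cv2.imread("pics/side0.png")
a=cv2.resize(t[190:245,365:415],None,fx=8,fy=8,interpolation=cv2.INTER_CUBIC)
b=cv2.resize(t[185:240,232:282],None,fx=8,fy=8,interpolation=cv2.INTER_CUBIC)
cv2.imwrite("pics/tz.png",np.hstack([a,b]))
a=cv2.resize(s[155:205,330:380],None,fx=8,fy=8,interpolation=cv2.INTER_CUBIC)
b=cv2.resize(s[210:275,245:315],None,fx=5.7,fy=400/65,interpolation=cv2.INTER_CUBIC)
cv2.imwrite("pics/sz.png",np.hstack([a,b]))
print(back("top",[[390,217]],.04),back("top",[[257,212]],.05))
print(back("side",[[355,177]],.03),back("side",[[280,235]],.055))
E
```

```text
[[ 0.57070947 -0.19625034  0.04      ]] [[0.58814778 0.14106563 0.05      ]]
[[ 0.56682625 -0.19586413  0.03      ]] [[0.58007409 0.154489   0.055     ]]
```

View pics/tz.png

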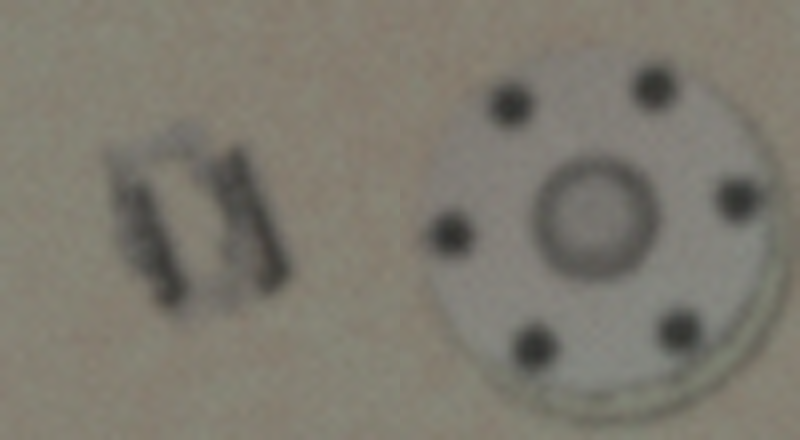

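View pics/sz.png

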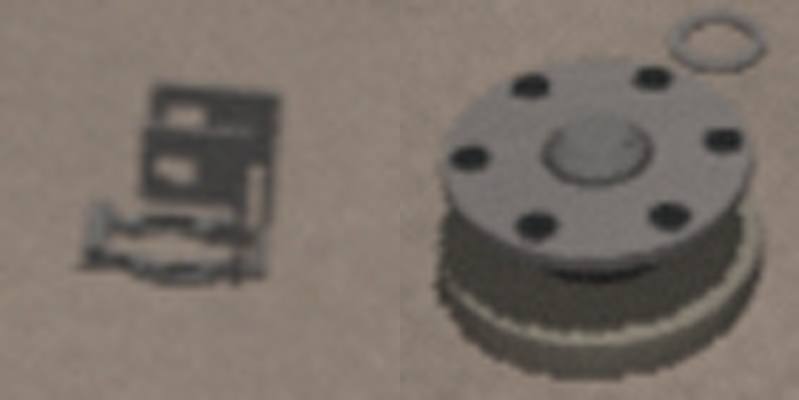

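```bash
cat > meas.py <<'E'
from h import *
from scipy.optimize import least_squares
def holes(n,f,guess):
    g=cv2.GaussianBlur(cv2.cvtColor(cv2.imread(f),cv2.COLOR_BGR2GRAY),(0,0),.6).astype(float)
    out=[]
    for u,v in guess:
        u0,v0=int(round(u)),int(round(v))
        for _ in range(2):
            p=g[v0-4:v0+5,u0-4:u0+5]
            yy,xx=np.mgrid[-4:5,-4:5]
            w=np.clip(np.percentile(p,60)-15-p,0,None)*(xx**2+yy**2<17)
            c=((xx*w).sum()/w.sum()+u0,(yy*w).sum()/w.sum()+v0)
            u0,v0=int(round(c[0])),int(round(c[1]))
        out.append(c)
    return np.array(out)
if __name__=="__main__":
    gt=[(232+x/8-50,185+y/8) for x,y in [(510,105),(655,88),(738,200),(680,332),(535,348),(452,235)]]
    sx=400/65
    gs=[(245+(x-400)/5.7,210+y/sx) for x,y in [(530,86),(652,78),(723,140),(670,215),(536,226),(469,158)]]
    ht=holes("top","pics/top0.png",gt);hs=holes("side","pics/side0.png",gs)
    print(ht.round(2),hs.round(2))
    # fit: circle of 6 holes radius r, phase, centre, height; side order: match by phase offset
    def P(p): 
        a=p[4]+np.arange(6)*np.pi/3
        return np.c_[p[0]+p[3]*np.cos(a),p[1]-p[3]*np.sin(a),np.full(6,p[2])]
    for n,h in(("top",ht),("side",hs)):
        for z in (.047,.053,.059):
            b=back(n,h,z);print(n,z,b.mean(0).round(4),np.linalg.norm(b-b.mean(0),axis=1).round(4),np.degrees(np.arctan2(*(b-b.mean(0)).T[1::-1])).round(0))
E
python3 meas.py
```

```text
[[245.42 197.77]
 [263.34 195.52]
 [273.97 209.54]
 [266.65 226.17]
 [248.34 228.23]
 [237.94 213.95]] [[267.56 223.63]
 [288.93 222.33]
 [301.26 232.39]
 [291.84 244.72]
 [268.5  246.35]
 [256.86 235.28]]
top 0.047 [0.5892 0.1441 0.047 ] [0.0455 0.0457 0.0458 0.046  0.0457 0.0456] [  36.  -24.  -84. -144.  156.   96.]
top 0.053 [0.5882 0.1434 0.053 ] [0.0453 0.0455 0.0456 0.0458 0.0454 0.0454] [  36.  -24.  -84. -144.  156.   96.]
top 0.059 [0.5871 0.1427 0.059 ] [0.045  0.0453 0.0454 0.0455 0.0452 0.0452] [  36.  -24.  -84. -144.  156.   96.]
side 0.047 [0.5899 0.1427 0.047 ] [0.0455 0.0456 0.0455 0.0455 0.0457 0.0455] [ -24.  -84. -144.  156.   96.   36.]
side 0.053 [0.5852 0.1496 0.053 ] [0.045  0.045  0.045  0.0449 0.0451 0.045 ] [ -24.  -84. -144.  156.   96.   36.]
side 0.059 [0.5806 0.1564 0.059 ] [0.0444 0.0445 0.0444 0.0444 0.0445 0.0444] [ -24.  -84. -144.  156.   96.   36.]
```

```bash
cat > ringov.py <<'E'
from h import *
def model():
    L=[]
    for s in(1,-1):
        y=s*18
        def rect(x0,x1,z0,z1,y): return np.array([[x0,y,z0],[x1,y,z0],[x1,y,z1],[x0,y,z1],[x0,y,z0]])
        L+= [rect(-21,12,28,56,y),rect(-21,12,28,56,y-s*3.5),rect(-6,6,36,48,y)]
        a=np.radians(np.linspace(25,155,20))
        L+= [np.c_[22.5*np.cos(a),s*22.5*np.sin(a),0*a],np.c_[13.5*np.cos(a),s*13.5*np.sin(a),0*a+4]]
    L+= [np.array([[30,-8,8.5],[30,8,8.5]]),np.array([[30,-8,0],[30,8,0]])]
    return L
def overlay(im,n,pose,off,s,skip=()):
    x,y,z,yaw=pose;Rm=R.from_euler("z",yaw).as_matrix()
    for l in model():
        q=proj(n,l/1000@Rm.T+[x,y,z])
        q=((q-off+.5)*s-.5)
        cv2.polylines(im,[np.round(q*8).astype(np.int32)],False,(0,0,255),1,cv2.LINE_AA,3)
    return im
def show(ft,fs,pose,ct,cs,out,s=8):
    ims=[]
    for n,f,c in(("top",ft,ct),("side",fs,cs)):
        im=cv2.imread(f)[c[1]:c[1]+50,c[0]:c[0]+50]
        im=cv2.resize(im,None,fx=s,fy=s,interpolation=cv2.INTER_CUBIC)
        ims.append(overlay(cv2.convertScaleAbs(im,alpha=1.3),n,pose,np.array(c),s))
    cv2.imwrite(out,np.hstack(ims))
if __name__=="__main__":
    import sys
    x,y,yaw=map(float,sys.argv[1:4])
    show("pics/top0.png","pics/side0.png",(x,y,0,yaw),(365,193),(330,155),sys.argv[4])
E
python3 ringov.py .566 -.197 .3 pics/ov1.png
```

```text
(no output)
```

View pics/ov1.png

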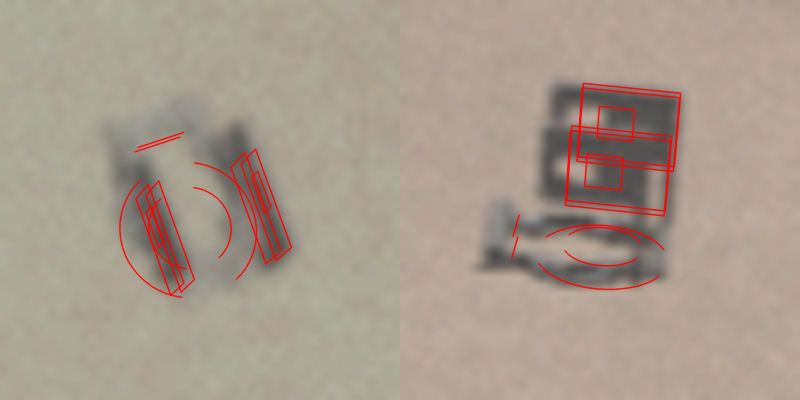

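```bash
python3 ringov.py .5740 -.1945 .28 pics/ov2.png
```

```text
(no output)
```

View pics/ov2.png

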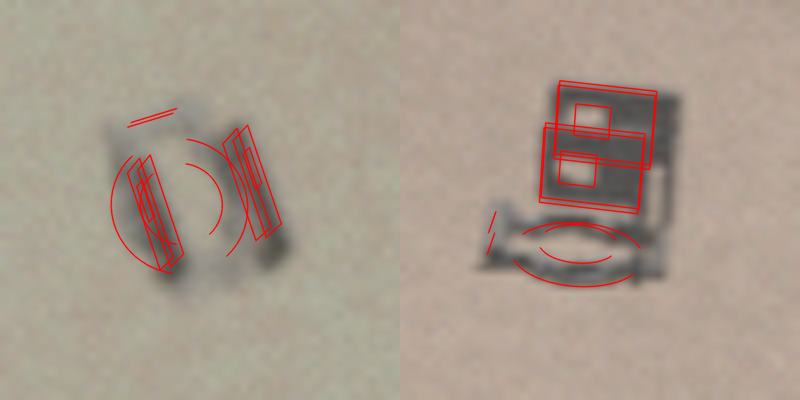

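```bash
cat > fit.py <<'E'
from h import *
from scipy.optimize import minimize
S=8
def mask(n,pose,c,w,parts):
    x,y,z,yaw=pose;Rm=R.from_euler("z",yaw).as_matrix()
    im=np.zeros((w*S,w*S),np.float32)
    def fill(l,val):
        q=(proj(n,np.array(l)/1000@Rm.T+[x,y,z])-np.array(c)+.5)*S-.5
        cv2.fillPoly(im,[np.round(q*16).astype(np.int32)],val,shift=4)
    for s in(-1,1):
        for yy in (s*18,s*14.5,s*16.25):
            fill([[-32,yy,28],[12,yy,28],[12,yy,56],[-32,yy,56]],1.)
        fill([[-6,s*16.25,36],[6,s*16.25,36],[6,s*16.25,48],[-6,s*16.25,48]],.3)
    return cv2.GaussianBlur(cv2.resize(im,(w,w),interpolation=cv2.INTER_AREA),(0,0),.7)
D={}
for n,f,c in(("top","pics/top0.png",(372,200)),("side","pics/side0.png",(342,158))):
    w=34 if n=="top" else 24
    g=255-cv2.cvtColor(cv2.imread(f),cv2.COLOR_BGR2GRAY).astype(np.float32)
    D[n]=(c,w,g[c[1]:c[1]+w,c[0]:c[0]+w])
def ncc(a,b): a=a-a.mean();b=b-b.mean();return (a*b).sum()/np.sqrt((a*a).sum()*(b*b).sum()+1e-9)
def cost(p,ns=("top","side")): return -sum(ncc(mask(n,(p[0],p[1],0,p[2]),D[n][0],D[n][1],0),D[n][2]) for n in ns)
for ns in (("top","side"),("top",),("side",)):
    best=min((minimize(cost,[.574+dx,-.1945+dy,yaw],args=(ns,),method="Nelder-Mead",options=dict(initial_simplex=np.array([.574+dx,-.1945+dy,yaw])+np.vstack([np.zeros(3),np.diag([.004,.004,.1])]))) for dx in(-.003,.003) for dy in(-.003,.003) for yaw in(.2,.35)),key=lambda r:r.fun)
    print(ns,best.x.round(4),best.fun)
E
python3 fit.py; python3 ringov.py .5740 -.1945 .28 pics/ov3.png
```

```text
Traceback (most recent call last):
  File "fit.py", line 23, in <module>
    best=min((minimize(cost,[.574+dx,-.1945+dy,yaw],args=(ns,),method="Nelder-Mead",options=dict(initial_simplex=np.array([.574+dx,-.1945+dy,yaw])+np.vstack([np.zeros(3),np.diag([.004,.004,.1])]))) for dx in(-.003,.003) for dy in(-.003,.003) for yaw in(.2,.35)),key=lambda r:r.fun)
  File "fit.py", line 23, in <genexpr>
    best=min((minimize(cost,[.574+dx,-.1945+dy,yaw],args=(ns,),method="Nelder-Mead",options=dict(initial_simplex=np.array([.574+dx,-.1945+dy,yaw])+np.vstack([np.zeros(3),np.diag([.004,.004,.1])]))) for dx in(-.003,.003) for dy in(-.003,.003) for yaw in(.2,.35)),key=lambda r:r.fun)
              ~~~~~~~~^^^^^^^^^^^^^^^^^^^^^^^^^^^^^^^^^^^^^^^^^^^^^^^^^^^^^^^^^^^^^^^^^^^^^^^^^^^^^^^^^^^^^^^^^^^^^^^^^^^^^^^^^^^^^^^^^^^^^^^^^^^^^^^^^^^^^^^^^^^^^^^^^^^^^^^^^^^^^^^^^^^^^^^^^^^^^^^
  File "fit.py", line 21, in cost
    def cost(p,ns=("top","side")): return -sum(ncc(mask(n,(p[0],p[1],0,p[2]),D[n][0],D[n][1],0),D[n][2]) for n in ns)
                                           ~~~^^^^^^^^^^^^^^^^^^^^^^^^^^^^^^^^^^^^^^^^^^^^^^^^^^^^^^^^^^^^^^^^^^^^^^^
  File "fit.py", line 21, in <genexpr>
    def cost(p,ns=("top","side")): return -sum(ncc(mask(n,(p[0],p[1],0,p[2]),D[n][0],D[n][1],0),D[n][2]) for n in ns)
                                                   ~~~~^^^^^^^^^^^^^^^^^^^^^^^^^^^^^^^^^^^^^^^^
  File "fit.py", line 12, in mask
    fill([[-32,yy,28],[12,yy,28],[12,yy,56],[-32,yy,56]],1.)
    ~~~~^^^^^^^^^^^^^^^^^^^^^^^^^^^^^^^^^^^^^^^^^^^^^^^^^^^^
  File "fit.py", line 8, in fill
    q=(proj(n,np.array(l)/1000@Rm.T+[x,y,z])-np.array(c)+.5)*S-.5
       ~~~~^^^^^^^^^^^^^^^^^^^^^^^^^^^^^^^^^
  File "h.py", line 5, in proj
    m=camera_model(n);Rm=R.from_rotvec(m["orientation"]).as_matrix()
ValueError: time passes only in moves, steps and waits
```

```bash
sed -i 's/^def proj/from functools import lru_cache\ncamera_model=lru_cache(camera_model)\ndef proj/' h.py; python3 fit.py; python3 -c "
from h import arm;print(arm.observe()['clock'])"
```

```text
('top', 'side') [ 0.5748 -0.1923  0.3365] -1.8290584087371826
('top',) [ 0.5754 -0.1923  0.3168] -0.8899182081222534
('side',) [ 0.5756 -0.1936  0.3449] -0.9447618126869202
0.1
```

```bash
cat > go.py <<'E'
from h import *
import sys
# usage: go x y z(TCP) yaw(ring yaw) -> tool frame shift mm and turn from the measured pose
def rel(goal,yaw,flip=0):
    o=arm.observe();T=R.from_rotvec(o["ee_rot"])
    best=None
    for k in(0,np.pi):
        # tool z down, tool y along +-ring y
        y=np.array([-np.sin(yaw+k),np.cos(yaw+k),0]);z=np.array([0,0,-1.]);x=np.cross(y,z)
        G=R.from_matrix(np.c_[x,y,z]);d=T.inv()*G
        if best is None or d.magnitude()<best.magnitude(): best=d
    return o,T.inv().apply(np.array(goal)-o["position"])*1000,best.as_rotvec()
if __name__=="__main__":
    a=list(map(float,sys.argv[1:5]))
    o,s,t=rel(a[:3],a[3])
    print("shift",s.round(1),"turn",t.round(3),"clock",o["clock"],"pos",o["position"].round(4),"F",o["force"].round(2),"tau",o["ft_torque"].round(2),"w",round(o["width"]*92,1),"q7",o["joints"].round(2))
E
python3 go.py .575 -.1925 .28 .33
```

```text
shift [ 435.8 -203.   124.2] turn [-0.001  0.     0.116] clock 0.1 pos [ 0.2694 -0.5637  0.404 ] F [0.67 0.19 0.11] tau [ 0.03 -0.02  0.01] w 91.5 q7 [ 1.02  0.44  0.02  1.57 -0.01  1.13 -0.08]
```

```bash
python3 -m pendant '[[[44,-20,12,0,0,0.01,-1],[92,-43,26,0,0,0.03,-1],[145,-68,41,0,0,0.04,-1],[198,-92,56,0,0,0.05,-1],[250,-117,71,0,0,0.07,-1],[303,-141,86,0,0,0.08,-1],[356,-166,101,0,0,0.1,-1],[400,-186,114,0,0,0.11,-1],[425,-198,121,0,0,0.116,-1],[435.8,-203,124.2,0,0,0.116,-1],[435.8,-203,124.2,0,0,0.116,-1],[435.8,-203,124.2,0,0,0.116,-1],[435.8,-203,124.2,0,0,0.116,-1]]]'; python3 go.py .575 -.1925 .202 .33
python3 - <<'E'
from h import *
for n in("top","side"):
    cv2.imwrite(f"pics/{n}1.png",get_image(n)[:,:,::-1])
s=cv2.imread("pics/side1.png");t=cv2.imread("pics/top1.png")
a=cv2.resize(s[90:210,290:420],(650,600),interpolation=cv2.INTER_CUBIC);cv2.imwrite("pics/s1z.png",a)
E
```

```text
clock: 1.72
position: [0.5745, -0.1944, 0.2809]
ee_rot: [3.099, 0.512, 0.0]
force: [-0.3, 0.5, 0.3]
width: 1.001
shift [ 1.1 -1.7 78.9] turn [ 0.001  0.    -0.002] clock 1.725 pos [ 0.5745 -0.1944  0.2809] F [-0.31  0.55  0.31] tau [-0.05 -0.02  0.  ] w 92.1 q7 [ 0.28  0.53 -0.06  1.75  0.04  0.86 -1.04]
```

View pics/s1z.png

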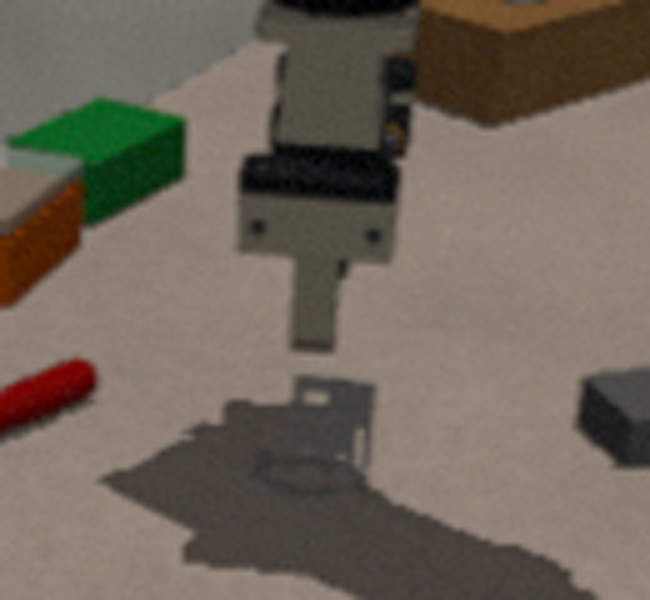

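View pics/top1.png

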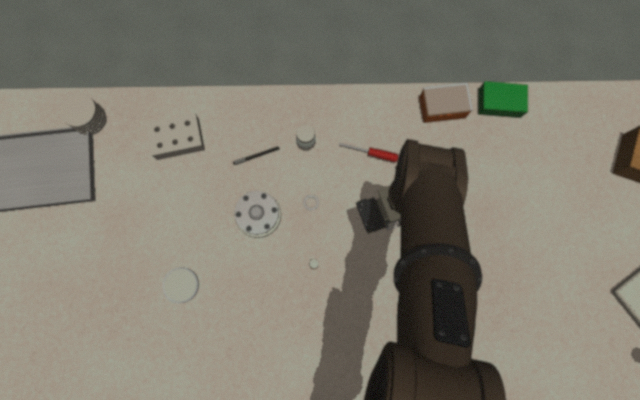

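Run:
```python
from h import *
o=arm.observe();T=R.from_rotvec(o["ee_rot"])
print(T.as_matrix().round(2))
for y in(-65,-46):
  for x in (-9.5,9.5):
    q=proj("side",T.apply([x/1000,y/1000,.178])+o["position"]);print(x,y,((q-[290,90]+.5)*5-.5).round(1))
```

```text
[[ 0.95  0.32  0.  ]
 [ 0.32 -0.95 -0.  ]
 [ 0.    0.   -1.  ]]
-9.5 -65 [[328.6 366.7]]
9.5 -65 [[290.2 363.3]]
-9.5 -46 [[331.7 350.4]]
9.5 -46 [[294.  347.1]]
```

```bash
python3 -m pendant '[[[0,0,20,0,0,0,-1],[0,0,45,0,0,0,-1],[0,0,65,0,0,0,-1],[0,0,75,0,0,0,-1],[0,0,78,0,0,0,-1],[0,0,78,0,0,0,-1],[0,0,78,0,0,0,-1]]]'; python3 go.py .575 -.1925 .202 .33
python3 - <<'E'
from h import *
for n in("side",):
    cv2.imwrite(f"pics/{n}2.png",get_image(n)[:,:,::-1])
s=cv2.imread("pics/side2.png")
a=cv2.resize(s[130:210,310:390],(640,640),interpolation=cv2.INTER_CUBIC)[:600];cv2.imwrite("pics/s2z.png",cv2.convertScaleAbs(a,alpha=1.5))
E
```

```text
clock: 2.7
position: [0.5755, -0.193, 0.2033]
ee_rot: [3.098, 0.515, 0.002]
force: [-0.9, 0.2, 0.5]
width: 0.998
shift [-0.3 -0.7  1.3] turn [ 0.001 -0.001 -0.   ] clock 2.7 pos [ 0.5755 -0.193   0.2033] F [-0.88  0.24  0.47] tau [ 0.    0.03 -0.  ] w 91.8 q7 [ 0.27  0.63 -0.05  1.81  0.05  0.7  -1.05]
```

View pics/s2z.png

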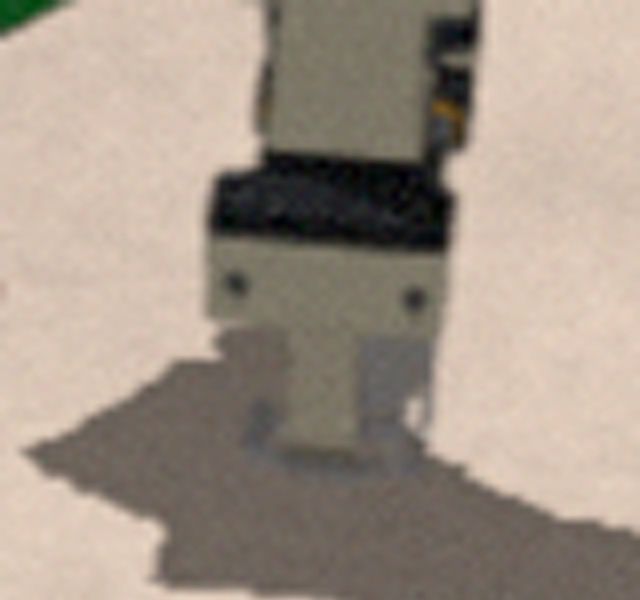

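```bash
python3 -m pendant '[[[0,0,1,0,0,0,0.2],[0,0,1,0,0,0,1],[0,0,1,0,0,0,1],[0,0,1,0,0,0,1],[0,0,1,0,0,0,1],[0,0,1,0,0,0,1],[0,0,1,0,0,0,1],[0,0,1,0,0,0,1]]]' 40; python3 go.py .575 -.1925 .202 .33
python3 - <<'E'
from h import *
for n in("side",):
    cv2.imwrite(f"pics/{n}3.png",get_image(n)[:,:,::-1])
s=cv2.imread("pics/side3.png")
a=cv2.resize(s[130:210,310:390],(640,640),interpolation=cv2.INTER_CUBIC)[:600];cv2.imwrite("pics/s3z.png",cv2.convertScaleAbs(a,alpha=1.5))
E
```

```text
clock: 3.75
position: [0.5754, -0.1929, 0.2021]
ee_rot: [3.099, 0.515, 0.001]
force: [-5.7, 3.0, 23.2]
width: 0.189
shift [-0.3 -0.6  0.1] turn [ 0.    -0.001 -0.   ] clock 3.75 pos [ 0.5754 -0.1929  0.2021] F [-5.72  3.02 23.17] tau [ 0.65  1.15 -0.  ] w 17.4 q7 [ 0.27  0.63 -0.05  1.81  0.05  0.7  -1.05]
```

View pics/s3z.png

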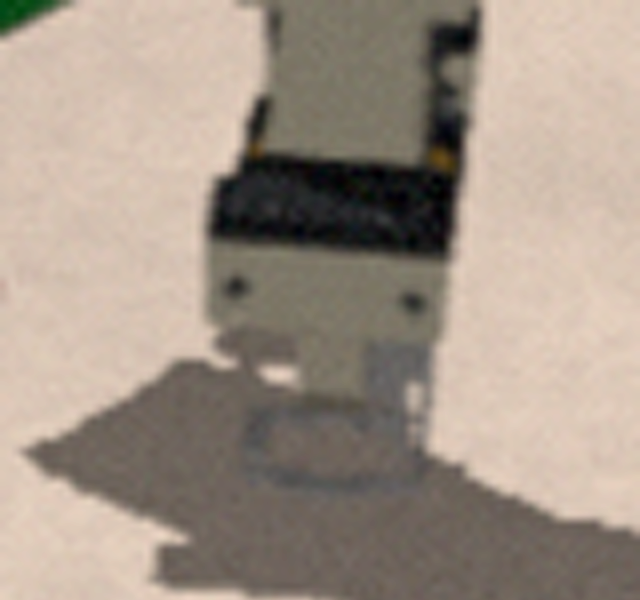

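```bash
python3 -m pendant '[[[0,0,-2,0,0,0,1],[0,0,-8,0,0,0,1],[0,0,-25,0,0,0,1],[0,0,-50,0,0,0,1],[0,0,-70,0,0,0,1],[0,0,-80,0,0,0,1],[0,0,-80,0,0,0,1],[0,0,-80,0,0,0,1],[0,0,-80,0,0,0,1]]]'; python3 go.py .575 -.1925 .282 .33
python3 - <<'E'
from h import *
for n in("side",):
    cv2.imwrite(f"pics/{n}4.png",get_image(n)[:,:,::-1])
s=cv2.imread("pics/side4.png")
a=cv2.resize(s[100:180,310:390],(640,640),interpolation=cv2.INTER_CUBIC)[:600];cv2.imwrite("pics/s4z.png",cv2.convertScaleAbs(a,alpha=1.5))
E
```

```text
clock: 4.92
position: [0.5749, -0.1928, 0.2807]
ee_rot: [-3.098, -0.515, 0.002]
force: [-0.6, 0.2, -1.2]
width: 0.177
shift [ 0.2 -0.3 -1.3] turn [-0.001  0.001 -0.   ] clock 4.925 pos [ 0.5749 -0.1928  0.2807] F [-0.63  0.19 -1.22] tau [ 0.01  0.06 -0.01] w 16.3 q7 [ 0.28  0.53 -0.06  1.75  0.04  0.86 -1.04]
```

View pics/s4z.png

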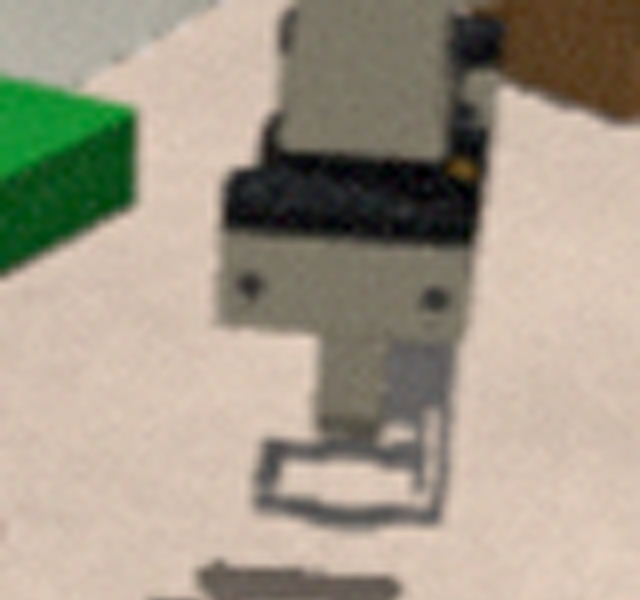

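```bash
cat > held.py <<'E'
from h import *
import sys
# overlay held (spread) ring; args: img n u v size out dx dz tilt
def lines(sp=8.5,dy=0):
    L=[]
    for s in(1,-1):
        y=s*(9.5+dy)
        L.append(np.array([[-21,y,28],[12,y,28],[12,y,56],[-21,y,56],[-21,y,28]]))
        a=np.radians(np.linspace(15,165,30))
        for r in(13.5,22.5):
            for z in(0,4): L.append(np.c_[r*np.cos(a),s*(r*np.sin(a)+sp),0*a+z])
    for z in(0,8.5): L.append(np.array([[30,-12,z],[30,12,z]]))
    for z in(0,28): L.append(np.array([[-32,-12,z],[-32,12,z]]))
    return L
def draw(im,n,off,s,pos,rv,dx=0,dz=0,dy=0):
    T=R.from_rotvec(rv)
    for l in lines():
        # ring frame in tool frame: x->x, y->-y, z->-z ; origin at 159+42 ahead
        p=np.c_[l[:,0]+dx,-l[:,1]+dy,201+dz-l[:,2]]/1000
        q=(proj(n,T.apply(p)+pos)-off+.5)*s-.5
        cv2.polylines(im,[np.round(q*8).astype(np.int32)],False,(0,0,255),1,cv2.LINE_AA,3)
def stagelines(im,n,off,s,c,dh):
    a=np.linspace(0,2*np.pi,60)
    for r,z in((.060,.0),(.060,.016),(.056,.053+dh),(.018,.051+dh),(.018,.0545+dh),(.012,.0605+dh)):
        P=np.c_[c[0]+r*np.cos(a),c[1]+r*np.sin(a),0*a+z]
        q=(proj(n,P)-off+.5)*s-.5
        cv2.polylines(im,[np.round(q*8).astype(np.int32)],True,(0,255,0),1,cv2.LINE_AA,3)
E
python3 - <<'E'
from held import *
o=arm.observe()
im=cv2.resize(cv2.imread("pics/side4.png")[100:175,310:390],None,fx=8,fy=8,interpolation=cv2.INTER_CUBIC)
im=cv2.convertScaleAbs(im,alpha=1.5);draw(im,"side",np.array([310,100]),8,o["position"],o["ee_rot"]);cv2.imwrite("pics/s4o.png",im)
im=cv2.resize(cv2.imread("pics/side0.png")[205:275,240:320],None,fx=8,fy=8,interpolation=cv2.INTER_CUBIC)
im=cv2.convertScaleAbs(im,alpha=1.5);stagelines(im,"side",np.array([240,205]),8,(.589,.1435),-.005);cv2.imwrite("pics/st_s.png",im)
im=cv2.resize(cv2.imread("pics/top0.png")[180:245,220:300],None,fx=8,fy=8,interpolation=cv2.INTER_CUBIC)
im=cv2.convertScaleAbs(im,alpha=1.3);stagelines(im,"top",np.array([220,180]),8,(.589,.1435),-.005);cv2.imwrite("pics/st_t.png",im)
E
```

```text
(no output)
```

View pics/s4o.png

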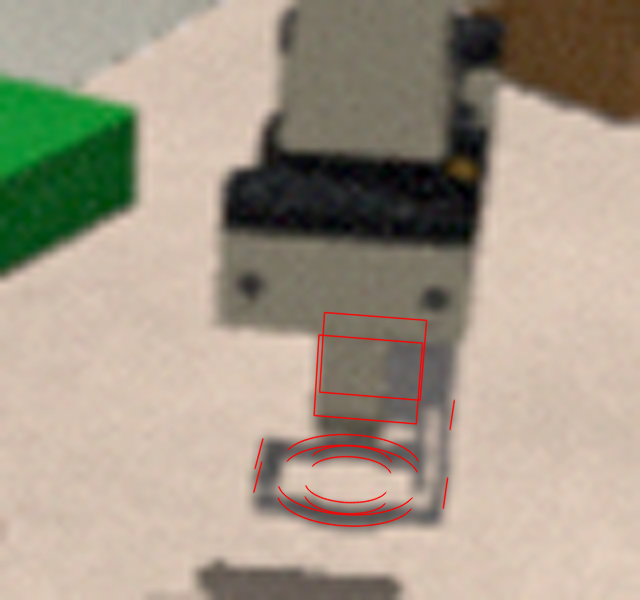

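View pics/st_s.png

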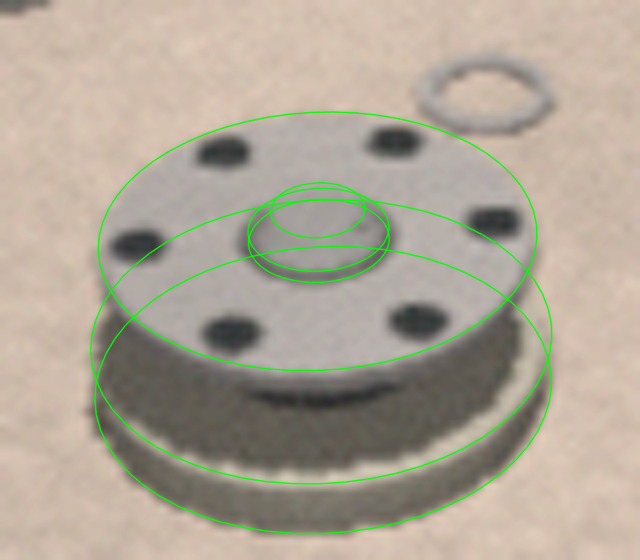

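View pics/st_t.png

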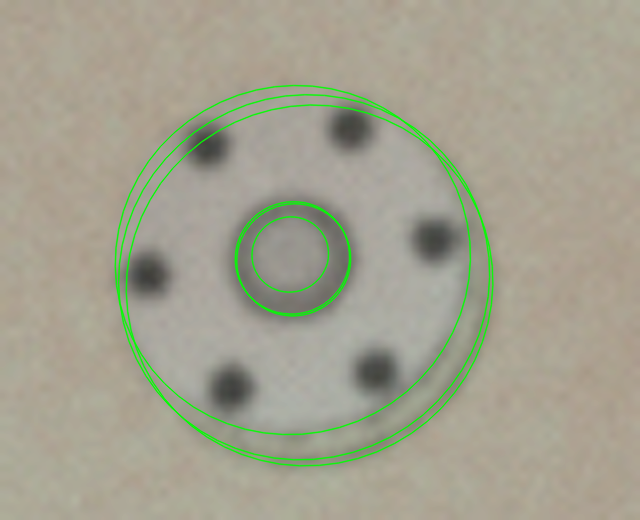

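```bash
python3 go.py .589 .1435 .285 .33
```

```text
shift [ 122.2 -313.7   -4.1] turn [-0.001  0.001 -0.   ] clock 4.975 pos [ 0.575  -0.1928  0.2808] F [-0.25 -0.82 -0.63] tau [ 0.03  0.   -0.02] w 16.9 q7 [ 0.28  0.53 -0.06  1.75  0.04  0.86 -1.04]
```

```bash
python3 -m pendant '[[[6,-15,-2,0,0,0,1],[18,-45,-4,0,0,0,1],[34,-88,-4,0,0,0,1],[52,-133,-4,0,0,0,1],[70,-180,-4,0,0,0,1],[88,-226,-4,0,0,0,1],[104,-267,-4,0,0,0,1],[115,-296,-4,0,0,0,1],[121,-310,-4,0,0,0,1],[122.2,-313.7,-4,0,0,0,1],[122.2,-313.7,-4,0,0,0,1],[122.2,-313.7,-4,0,0,0,1],[122.2,-313.7,-4,0,0,0,1],[122.2,-313.7,-4,0,0,0,1],[122.2,-313.7,-4,0,0,0,1]]]'; python3 go.py .589 .1435 .285 .33
python3 - <<'E'
from held import *
for n in("side","top"):
    cv2.imwrite(f"pics/{n}5.png",get_image(n)[:,:,::-1])
o=arm.observe()
im=cv2.resize(cv2.imread("pics/side5.png")[175:275,240:320],None,fx=6,fy=6,interpolation=cv2.INTER_CUBIC)
im=cv2.convertScaleAbs(im,alpha=1.5);im0=im.copy()
draw(im,"side",np.array([240,175]),6,o["position"],o["ee_rot"])
stagelines(im,"side",np.array([240,175]),6,(.589,.1435),-.005);cv2.imwrite("pics/s5o.png",im);cv2.imwrite("pics/s5.png",im0)
E
```

```text
clock: 6.85
position: [0.5892, 0.1433, 0.2855]
ee_rot: [3.099, 0.515, -0.0]
force: [-0.3, -0.4, -0.4]
width: 0.183
shift [-0.2 -0.3  0.5] turn [ 0.     0.    -0.001] clock 6.85 pos [0.5892 0.1433 0.2855] F [-0.3  -0.45 -0.36] tau [ 0.04  0.02 -0.  ] w 16.8 q7 [-0.27  0.53 -0.09  1.75  0.06  0.87 -1.62]
```

View pics/s5o.png

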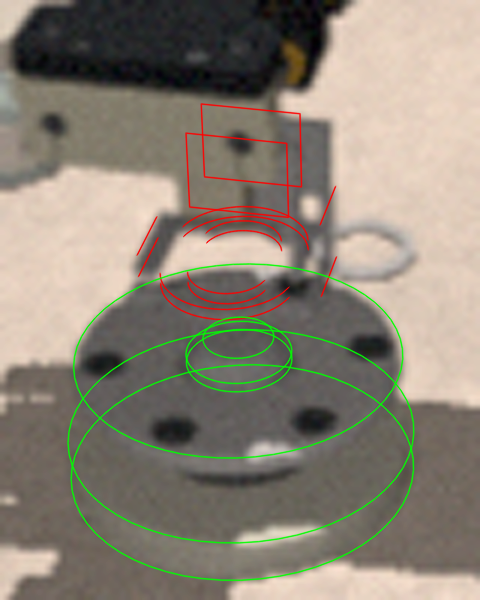

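View pics/s5.png

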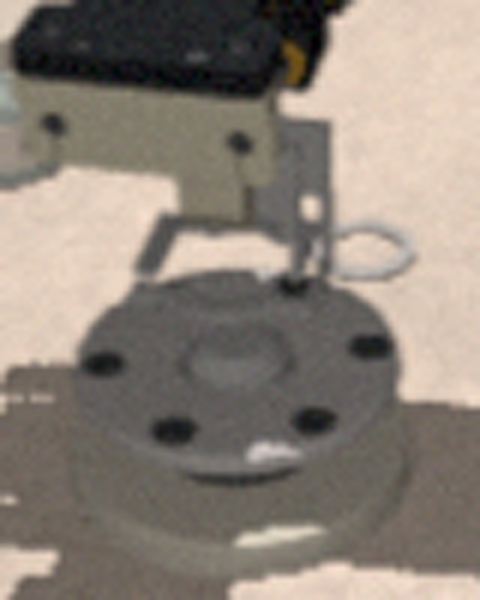

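View pics/top5.png

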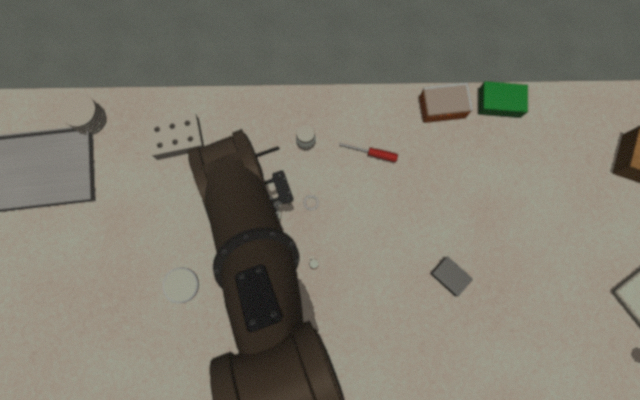

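```bash
python3 -m pendant '[[[0,-0.3,6,0,0,0,1],[0,-0.3,14,0,0,0,1],[0,-0.3,20,0,0,0,1],[0,-0.3,23,0,0,0,1],[0,-0.3,24,0,0,0,1],[0,-0.3,24,0,0,0,1],[0,-0.3,24,0,0,0,1]]]'; python3 go.py .589 .1435 .261 .33
python3 - <<'E'
from held import *
for n in("side",):
    cv2.imwrite(f"pics/{n}6.png",get_image(n)[:,:,::-1])
o=arm.observe()
im=cv2.resize(cv2.imread("pics/side6.png")[190:270,240:320],None,fx=7,fy=7,interpolation=cv2.INTER_CUBIC)
im=cv2.convertScaleAbs(im,alpha=2.);im0=im.copy()
cv2.imwrite("pics/s6.png",im0)
E
```

```text
clock: 7.82
position: [0.5892, 0.1438, 0.2617]
ee_rot: [3.099, 0.516, 0.001]
force: [0.1, -0.1, -0.9]
width: 0.179
shift [-0.3  0.2  0.7] turn [ 0. -0. -0.] clock 7.825 pos [0.5892 0.1438 0.2617] F [ 0.06 -0.1  -0.85] tau [ 0.02 -0.02  0.01] w 16.5 q7 [-0.27  0.55 -0.08  1.77  0.06  0.82 -1.62]
```

View pics/s6.png

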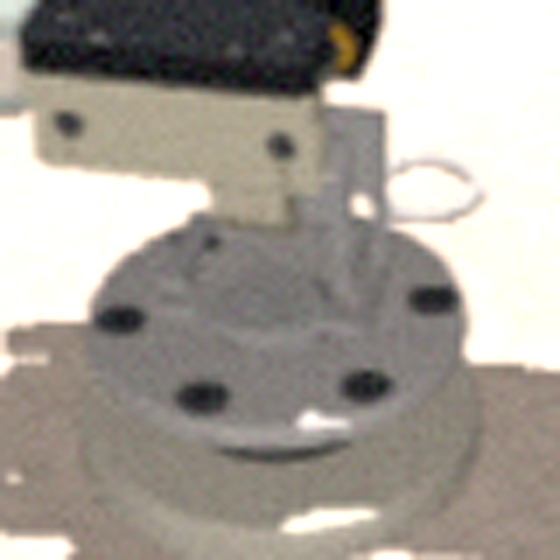

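```bash
for i in 1; do python3 -m pendant '[[[0,0,1,0,0,0,1],[0,0,2,0,0,0,1],[0,0,2.5,0,0,0,1],[0,0,3,0,0,0,1],[0,0,3,0,0,0,1]]]'; done; python3 go.py .589 .1435 .258 .33;  python3 -m pendant '[[[0,0,1,0,0,0,1],[0,0,2,0,0,0,1],[0,0,2.5,0,0,0,1],[0,0,3,0,0,0,1],[0,0,3,0,0,0,1]]]'; python3 go.py .589 .1435 .255 .33
```

```text
clock: 8.5
position: [0.5891, 0.1438, 0.2585]
ee_rot: [3.099, 0.516, -0.0]
force: [-0.3, 0.1, -0.7]
width: 0.179
shift [-0.2  0.2  0.5] turn [ 0.  0. -0.] clock 8.5 pos [0.5891 0.1438 0.2585] F [-0.3   0.11 -0.7 ] tau [0.04 0.07 0.03] w 16.5 q7 [-0.27  0.56 -0.08  1.77  0.06  0.82 -1.62]
clock: 9.12
position: [0.5891, 0.1437, 0.2555]
ee_rot: [3.099, 0.516, -0.0]
force: [0.4, -1.2, -1.4]
width: 0.182
shift [-0.2  0.2  0.5] turn [ 0.  0. -0.] clock 9.125 pos [0.5891 0.1437 0.2555] F [ 0.44 -1.18 -1.43] tau [ 0.04  0.03 -0.02] w 16.7 q7 [-0.27  0.56 -0.08  1.77  0.06  0.81 -1.62]
```

```bash
python3 -m pendant '[[[0,0,1,0,0,0,1],[0,0,2,0,0,0,1],[0,0,2,0,0,0,1],[0,0,2,0,0,0,1]]]'; python3 go.py .589 .1435 .253 .33;  python3 -m pendant '[[[0,0,1,0,0,0,1],[0,0,2,0,0,0,1],[0,0,2,0,0,0,1],[0,0,2,0,0,0,1]]]'; python3 go.py .589 .1435 .251 .33
```

```text
clock: 9.62
position: [0.5891, 0.1437, 0.2535]
ee_rot: [3.099, 0.515, -0.0]
force: [-0.3, 0.9, -0.3]
width: 0.181
shift [-0.2  0.2  0.5] turn [ 0.  0. -0.] clock 9.625 pos [0.5891 0.1437 0.2535] F [-0.32  0.89 -0.26] tau [ 0.03 -0.03  0.  ] w 16.6 q7 [-0.27  0.57 -0.08  1.77  0.06  0.81 -1.62]
clock: 10.12
position: [0.5891, 0.1438, 0.2515]
ee_rot: [3.099, 0.516, 0.0]
force: [0.2, 0.7, -0.7]
width: 0.179
shift [-0.2  0.2  0.5] turn [ 0. -0. -0.] clock 10.125 pos [0.5891 0.1438 0.2515] F [ 0.23  0.68 -0.67] tau [ 0.07 -0.06 -0.03] w 16.5 q7 [-0.27  0.57 -0.08  1.78  0.06  0.8  -1.63]
```

```bash
python3 -m pendant '[[[0,0,0.5,0,0,0,1],[0,0,1,0,0,0,1],[0,0,1,0,0,0,1],[0,0,1,0,0,0,1]]]'; python3 go.py .589 .1435 .250 .33
```

```text
clock: 10.62
position: [0.5892, 0.1438, 0.2507]
ee_rot: [-3.099, -0.516, -0.0]
force: [-1.4, -0.4, 1.8]
width: 0.182
shift [-0.3  0.2  0.7] turn [ 0. -0. -0.] clock 10.625 pos [0.5892 0.1438 0.2507] F [-1.39 -0.35  1.81] tau [-0.02  0.18 -0.01] w 16.8 q7 [-0.27  0.57 -0.08  1.78  0.06  0.8  -1.63]
```

```bash
python3 -m pendant '[[[0,0,0.5,0,0,0,1],[0,0,1,0,0,0,1],[0,0,1,0,0,0,1],[0,0,1,0,0,0,1]]]'; python3 go.py .589 .1435 .249 .33
```

```text
clock: 11.12
position: [0.5892, 0.1438, 0.2496]
ee_rot: [3.099, 0.515, 0.0]
force: [0.1, 0.4, 3.1]
width: 0.181
shift [-0.2  0.2  0.6] turn [ 0. -0. -0.] clock 11.125 pos [0.5892 0.1438 0.2496] F [0.09 0.39 3.09] tau [ 0.01  0.09 -0.  ] w 16.6 q7 [-0.27  0.57 -0.08  1.78  0.06  0.8  -1.63]
```

```bash
python3 -m pendant '[[[0,0,0.5,0,0,0,1],[0,0,1,0,0,0,1],[0,0,1.5,0,0,0,1],[0,0,2,0,0,0,1],[0,0,2,0,0,0,1]]]'; python3 go.py .589 .1435 .247 .33;python3 -m pendant '[[[0,0,0.5,0,0,0,1],[0,0,1,0,0,0,1],[0,0,1.5,0,0,0,1],[0,0,2,0,0,0,1],[0,0,2,0,0,0,1]]]'; python3 go.py .589 .1435 .245 .33
```

```text
clock: 11.75
position: [0.5892, 0.1438, 0.2476]
ee_rot: [3.099, 0.516, 0.0]
force: [-0.2, -0.2, 4.3]
width: 0.183
shift [-0.3  0.2  0.6] turn [ 0. -0. -0.] clock 11.75 pos [0.5892 0.1438 0.2476] F [-0.25 -0.16  4.28] tau [-0.    0.08 -0.02] w 16.8 q7 [-0.27  0.57 -0.08  1.78  0.06  0.79 -1.63]
clock: 12.38
position: [0.5892, 0.1438, 0.2456]
ee_rot: [3.099, 0.516, 0.0]
force: [-0.6, 0.2, 5.3]
width: 0.181
shift [-0.3  0.2  0.6] turn [ 0. -0. -0.] clock 12.375 pos [0.5892 0.1438 0.2456] F [-0.65  0.25  5.33] tau [-0.02  0.15 -0.01] w 16.6 q7 [-0.27  0.58 -0.08  1.78  0.06  0.79 -1.63]
```

```bash
python3 -m pendant '[[[0,0,0.5,0,0,0,1],[0,0,1,0,0,0,1],[0,0,1.5,0,0,0,1],[0,0,1.5,0,0,0,1]]]'; python3 go.py .589 .1435 .2435 .33;python3 -m pendant '[[[0,0,0.2,0,0,0,1],[0,0,0.5,0,0,0,1],[0,0,0.5,0,0,0,1],[0,0,0.5,0,0,0,1]]]'; python3 go.py .589 .1435 .243 .33
```

```text
clock: 12.88
position: [0.5892, 0.1438, 0.2442]
ee_rot: [-3.099, -0.516, -0.0]
force: [-0.7, -0.0, 5.7]
width: 0.183
shift [-0.3  0.2  0.7] turn [ 0. -0. -0.] clock 12.875 pos [0.5892 0.1438 0.2442] F [-0.68 -0.    5.7 ] tau [-0.02  0.16  0.  ] w 16.8 q7 [-0.27  0.58 -0.08  1.78  0.06  0.79 -1.63]
clock: 13.38
position: [0.5892, 0.1438, 0.2437]
ee_rot: [3.099, 0.516, 0.001]
force: [-0.3, -0.2, 5.9]
width: 0.181
shift [-0.3  0.2  0.7] turn [ 0. -0. -0.] clock 13.375 pos [0.5892 0.1438 0.2437] F [-0.26 -0.15  5.94] tau [-0.    0.21 -0.01] w 16.7 q7 [-0.27  0.58 -0.08  1.78  0.06  0.79 -1.63]
```

```bash
python3 -m pendant '[[[0,0,0.2,0,0,0,1],[0,0,0.4,0,0,0,1],[0,0,0.4,0,0,0,1],[0,0,0.4,0,0,0,1]]]'; python3 go.py .589 .1435 .2426 .33
```

```text
clock: 13.88
position: [0.5892, 0.1438, 0.2433]
ee_rot: [3.099, 0.516, 0.0]
force: [-0.6, -0.4, 6.6]
width: 0.186
shift [-0.3  0.2  0.7] turn [ 0. -0. -0.] clock 13.875 pos [0.5892 0.1438 0.2433] F [-0.62 -0.39  6.6 ] tau [-0.06  0.2  -0.  ] w 17.1 q7 [-0.27  0.58 -0.08  1.78  0.06  0.78 -1.63]
```

```bash
python3 -m pendant '[[[0,0,0.2,0,0,0,1],[0,0,0.4,0,0,0,1],[0,0,0.4,0,0,0,1]]]'; python3 -m pendant '[[[0,0,0.2,0,0,0,1],[0,0,0.4,0,0,0,1],[0,0,0.4,0,0,0,1]]]'
```

```text
clock: 14.25
position: [0.5892, 0.1438, 0.2429]
ee_rot: [-3.099, -0.516, -0.0]
force: [-0.2, 0.2, 7.0]
width: 0.187
clock: 14.62
position: [0.5892, 0.1438, 0.2427]
ee_rot: [-3.099, -0.516, -0.001]
force: [-1.0, -0.2, 8.1]
width: 0.183
```

```bash
python3 -m pendant '[[[0,0,0.2,0,0,0,1],[0,0,0.3,0,0,0,1],[0,0,0.3,0,0,0,1]]]'
```

```text
clock: 15.0
position: [0.5892, 0.1438, 0.2426]
ee_rot: [-3.099, -0.516, -0.001]
force: [-2.1, -1.4, 11.3]
width: 0.185
```

```bash
python3 -m pendant '[[[0,0,0.2,0,0,0,1],[0,0,0.2,0,0,0,0.56],[0,0,0.2,0,0,0,0.56]]]'; python3 go.py .589 .1435 .2426 .33
```

```text
clock: 15.38
position: [0.5893, 0.1438, 0.2422]
ee_rot: [-3.099, -0.516, -0.001]
force: [-1.0, -0.5, 7.2]
width: 0.218
shift [-0.4  0.2 -0.4] turn [ 0.    -0.001 -0.   ] clock 15.375 pos [0.5893 0.1438 0.2422] F [-0.98 -0.5   7.16] tau [-0.06  0.15 -0.  ] w 20.0 q7 [-0.27  0.58 -0.08  1.78  0.06  0.78 -1.63]
```

```bash
python3 -m pendant '[[[0,0,0.2,0,0,0,0.56],[0,0,0.4,0,0,0,0.56],[0,0,0.4,0,0,0,0.56]]]'; python3 go.py .589 .1435 .2426 .33
```

```text
clock: 15.75
position: [0.5893, 0.1438, 0.242]
ee_rot: [-3.099, -0.515, -0.001]
force: [-1.8, 0.2, 9.7]
width: 0.226
shift [-0.4  0.2 -0.6] turn [ 0.    -0.001 -0.   ] clock 15.75 pos [0.5893 0.1438 0.242 ] F [-1.77  0.19  9.74] tau [-0.11  0.32 -0.03] w 20.8 q7 [-0.27  0.58 -0.08  1.78  0.06  0.78 -1.63]
```

```bash
python3 -m pendant '[[[0,0,0.3,0,0,0,0.51],[0,0,0.6,0,0,0,0.49],[0,0,0.7,0,0,0,0.49],[0,0,0.7,0,0,0,0.49]]]'; python3 go.py .589 .1435 .2426 .33
```

```text
clock: 16.25
position: [0.5896, 0.1439, 0.2416]
ee_rot: [-3.099, -0.515, -0.003]
force: [-0.4, 0.5, 11.5]
width: 0.259
shift [-0.7  0.2 -1. ] turn [ 0.    -0.002 -0.   ] clock 16.25 pos [0.5896 0.1439 0.2416] F [-0.43  0.52 11.51] tau [-0.14  0.24  0.01] w 23.8 q7 [-0.27  0.58 -0.08  1.78  0.07  0.78 -1.63]
```

```bash
python3 -m pendant '[[[0,0,0.2,0,0,0,0.45],[0,0,0.4,0,0,0,0.42],[0,0,0.4,0,0,0,0.42]]]'; python3 go.py .589 .1435 .2426 .33
```

```text
clock: 16.62
position: [0.5898, 0.1439, 0.2412]
ee_rot: [-3.099, -0.515, -0.004]
force: [0.3, -0.4, 9.0]
width: 0.293
shift [-0.9  0.1 -1.4] turn [ 0.    -0.002 -0.   ] clock 16.625 pos [0.5898 0.1439 0.2412] F [ 0.32 -0.42  8.97] tau [-0.03 -0.02  0.02] w 27.0 q7 [-0.27  0.58 -0.08  1.78  0.07  0.78 -1.63]
```

```bash
python3 -m pendant '[[[0,0,0.2,0,0,0,0.38],[0,0,0.4,0,0,0,0.34],[0,0,0.4,0,0,0,0.34]]]'; python3 go.py .589 .1435 .2426 .33
```

```text
clock: 17.0
position: [0.5898, 0.1434, 0.2404]
ee_rot: [3.099, 0.515, 0.003]
force: [1.0, -0.9, 6.3]
width: 0.33
shift [-0.7 -0.4 -2.2] turn [ 0.001 -0.002 -0.001] clock 17.0 pos [0.5898 0.1434 0.2404] F [ 1.04 -0.91  6.26] tau [-0.29 -0.23  0.03] w 30.3 q7 [-0.27  0.58 -0.08  1.78  0.07  0.78 -1.63]
```

```bash
python3 -m pendant '[[[0,0,0.3,0,0,0,0.30],[0,0,0.6,0,0,0,0.27],[0,0,0.6,0,0,0,0.27]]]'; python3 go.py .589 .1435 .2426 .33;  python3 - <<'E'
from held import *
for n in("side",):
    cv2.imwrite(f"pics/{n}7.png",get_image(n)[:,:,::-1])
im=cv2.resize(cv2.imread("pics/side7.png")[190:270,240:320],None,fx=7,fy=7,interpolation=cv2.INTER_CUBIC)
cv2.imwrite("pics/s7.png",cv2.convertScaleAbs(im,alpha=2.))
E
```

```text
clock: 17.38
position: [0.5892, 0.1433, 0.239]
ee_rot: [3.098, 0.515, -0.001]
force: [1.2, -1.9, 1.8]
width: 0.367
shift [-0.1 -0.2 -3.6] turn [ 0.001  0.    -0.001] clock 17.375 pos [0.5892 0.1433 0.239 ] F [ 1.2  -1.95  1.8 ] tau [-0.53 -0.29  0.08] w 33.8 q7 [-0.27  0.58 -0.08  1.78  0.07  0.78 -1.63]
```

View pics/s7.png

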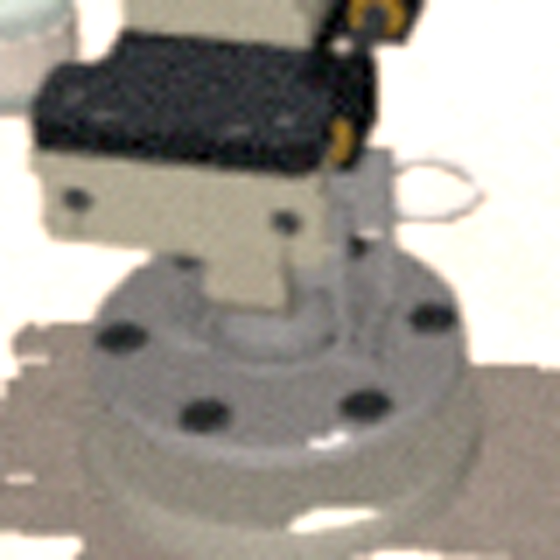

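```bash
python3 -m pendant '[[[0,0,0,0,0,0,0.22],[0,0,0,0,0,0,0.17],[0,0,0,0,0,0,0.1],[0,0,0,0,0,0,0.1]]]'; python3 go.py .589 .1435 .2426 .33;  python3 - <<'E'
from held import *
for n in("side",):
    cv2.imwrite(f"pics/{n}8.png",get_image(n)[:,:,::-1])
im=cv2.resize(cv2.imread("pics/side8.png")[190:270,240:320],None,fx=7,fy=7,interpolation=cv2.INTER_CUBIC)
cv2.imwrite("pics/s8.png",cv2.convertScaleAbs(im,alpha=2.))
E
```

```text
clock: 17.92
position: [0.589, 0.1439, 0.2393]
ee_rot: [-3.099, -0.516, 0.0]
force: [-0.3, -0.0, 0.6]
width: 0.444
shift [-0.2  0.4 -3.3] turn [-0.  0. -0.] clock 17.925 pos [0.589  0.1439 0.2393] F [-0.33 -0.02  0.6 ] tau [-0.05  0.01 -0.01] w 40.9 q7 [-0.27  0.58 -0.08  1.78  0.07  0.78 -1.63]
```

View pics/s8.png

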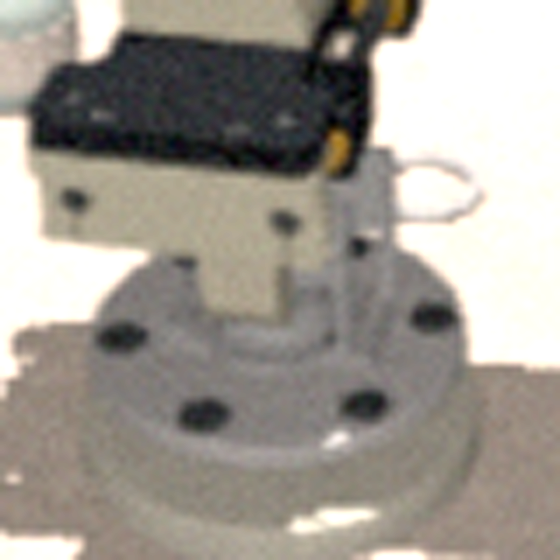

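```bash
python3 -m pendant '[[[0,0,0,0,0,0,-0.3],[0,0,0,0,0,0,-0.6],[0,0,0,0,0,0,-0.6],[0,0,-3,0,0,0,-0.6],[0,0,-12,0,0,0,-0.6],[0,0,-35,0,0,0,-0.6],[0,0,-75,0,0,0,-0.6],[0,0,-115,0,0,0,-0.6],[0,0,-140,0,0,0,-0.6],[0,0,-150,0,0,0,-0.6],[0,0,-150,0,0,0,-0.6]]]'; python3 go.py .4 -.1 .4 .33
```

```text
clock: 19.35
position: [0.5891, 0.1438, 0.3897]
ee_rot: [-3.099, -0.516, -0.001]
force: [0.6, 0.6, -0.6]
width: 0.799
shift [-257.8  169.4  -10.6] turn [ 0.    -0.001 -0.   ] clock 19.35 pos [0.5891 0.1438 0.3897] F [ 0.62  0.63 -0.59] tau [ 0.02 -0.04 -0.01] w 73.5 q7 [-0.27  0.42 -0.09  1.63  0.04  1.09 -1.61]
```

Move aside so both cameras see the stage.

```bash
python3 -m pendant '[[[-20,25,0,0,0,0,-0.6],[-50,65,0,0,0,0,-0.6],[-75,105,0,0,0,0,-0.6],[-100,145,0,0,0,0,-0.6],[-120,185,0,0,0,0,-0.6],[-130,220,0,0,0,0,-0.6],[-140,250,0,0,0,0,-0.6],[-140,260,0,0,0,0,-0.6],[-140,260,0,0,0,0,-0.6],[-140,260,0,0,0,0,-0.6]]]'
python3 - <<'E'
from held import *
for n in("side","top"):
    cv2.imwrite(f"pics/{n}9.png",get_image(n)[:,:,::-1])
a=cv2.resize(cv2.imread("pics/side9.png")[200:275,240:320],None,fx=8,fy=8,interpolation=cv2.INTER_CUBIC)
cv2.imwrite("pics/s9.png",cv2.convertScaleAbs(a,alpha=1.5))
a=cv2.resize(cv2.imread("pics/top9.png")[180:250,220:300],None,fx=8,fy=8,interpolation=cv2.INTER_CUBIC)
cv2.imwrite("pics/t9.png",cv2.convertScaleAbs(a,alpha=1.5))
E
```

```text
clock: 20.6
position: [0.541, -0.1459, 0.3889]
ee_rot: [-3.098, -0.519, 0.001]
force: [0.1, -0.2, -0.1]
width: 0.8
```

View pics/s9.png

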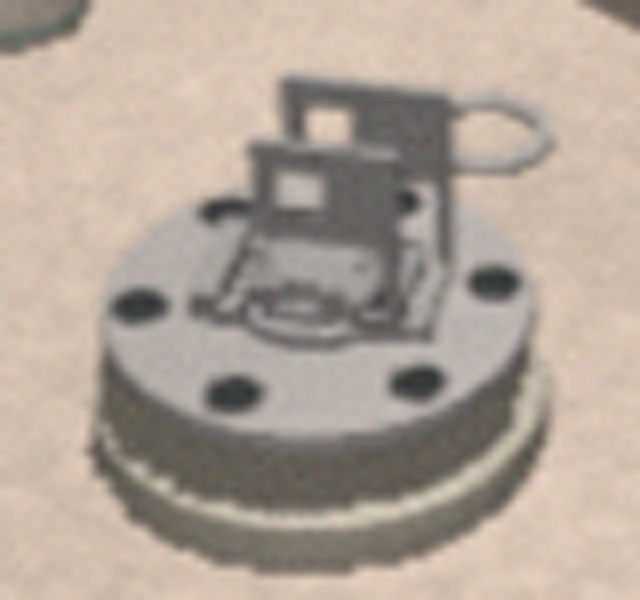

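View pics/t9.png

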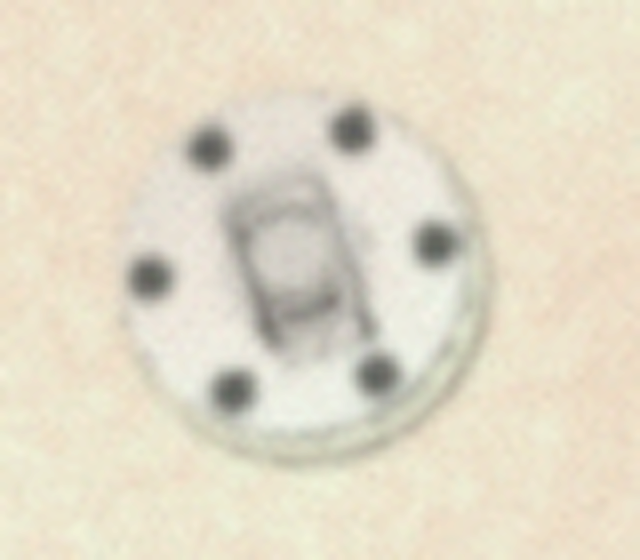

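View pics/top9.png

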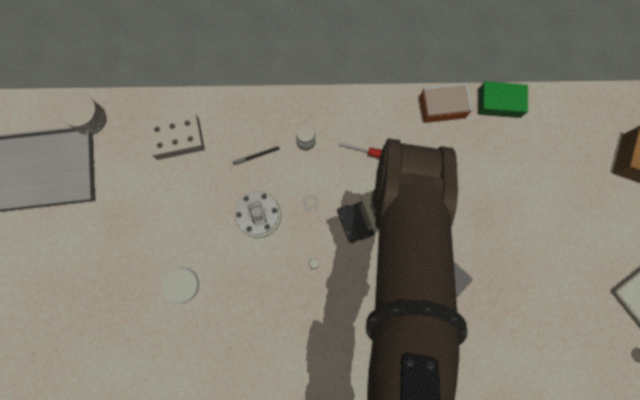

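Run:
```python
from meas import *
from ringov import overlay
gs=[(301.3,235),(292,247.5),(268.7,249),(257.2,238)]
h9=holes("side","pics/side9.png",gs);h0=holes("side","pics/side0.png",[(301.26,232.39),(291.84,244.72),(268.5,246.35),(256.86,235.28)])
print(h9.round(2),(h9-h0).round(2))
p=back("side",h0,.048); q=proj("side",p-[0,0,.006]);print("expect for 6 mm",(q-h0).round(2)); q=proj("side",p-[0,0,.008]);print("8 mm",(q-h0).round(2))
for n,off in(("side",(240,200)),("top",(220,180))):
    im=cv2.imread(f"pics/{n[0]}9.png")
    overlay(im,n,(.589,.1435,.0425,.33),np.array(off),8)
    cv2.imwrite(f"pics/o9{n}.png",im)
```

```text
[[301.32 234.87]
 [291.77 247.41]
 [268.72 248.85]
 [256.96 237.81]] [[ 0.06  2.48]
 [-0.07  2.69]
 [ 0.24  2.51]
 [ 0.1   2.52]]
expect for 6 mm [[0.01 2.35]
 [0.04 2.41]
 [0.14 2.43]
 [0.17 2.38]]
8 mm [[0.01 3.14]
 [0.06 3.21]
 [0.18 3.23]
 [0.23 3.16]]
```

View pics/o9side.png

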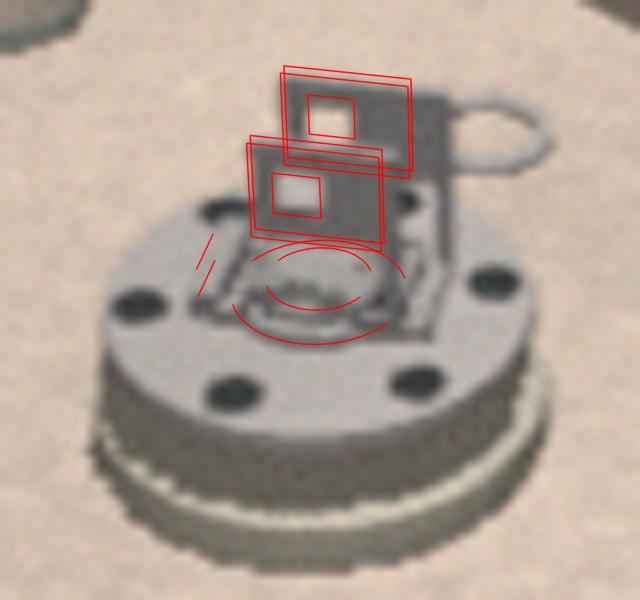

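View pics/o9top.png

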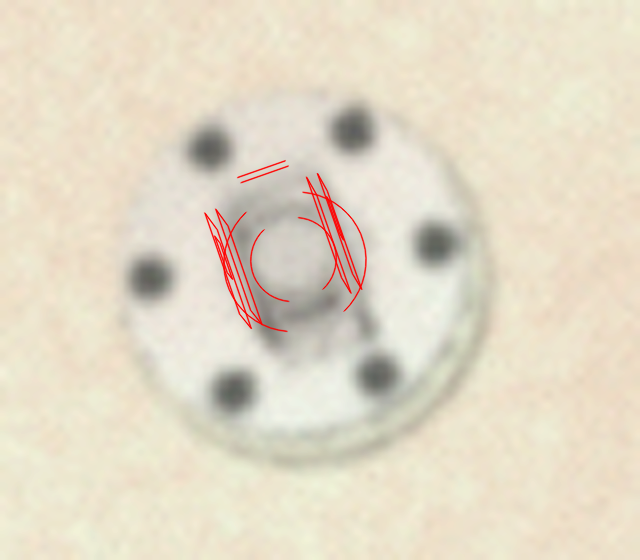

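```bash
python3 -c "
from cell import arm
print(arm.observe()['clock'],arm.observe()['force'].round(1));print(arm.sign_off())"
```

```text
20.7 [ 0.4 -0.5  0.3]
the job is handed in; nothing more can be done
None
```

The snap ring is in the groove under the spindle head and holds the plate down. I handed the job in at 20.7 s, with the arm standing clear of everything.

**What I did:** I pinched the ring by its eyes with a 40 N grip and carried it over the stage. I lowered it by feel over the head. It met the plate with its underside about 50 mm above the bench. I then pressed the plate about 8 mm to its stop. The highest reading during pressing and release was about 11.5 N, or about 12 N net of the ring's weight, against the 22 N limit. I opened the fingers in small steps with light downward pressure until the ring contracted and the force fell to about zero, then backed straight up.

**Last checks:**
- **Plate:** in the side picture it sits about 6.3 mm below its starting height, against about 6 mm expected with the ring seated.
- **Ring:** the eyes stand at about their relaxed spacing, which rules out the ring being closed on the head. The ring looks flat and centred to within about 1–2 mm.
- **Other things:** those in clear view look unmoved in the top picture. The arm hid part of the slide box and the screwdriver, so I could not check those two fully.

**What disagreed or stood out:**
- The camera put the plate top at about 48 mm, while touch put it at about 50 mm, so I went by touch.
- The model outline sat 1–2 mm above the ring in the last side picture, probably because I assumed too high a ring height.
- While pinching, the ring briefly pressed on the bench, with a wrist reading of 23 N. This was before the lift, and the reading was back to about zero once the ring was raised.

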